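# Set the hold-down screw of a feed guide to a light drag

### The job

Take the red T-key from its holder, seat it in the square socket of the brass screw on the green bridge and turn the screw down (clockwise) by feel until the orange sprung pad presses lightly on the setting block, a light but definite drag (about 8 N, never as much as 20 N). Leave the key standing in the screw, take the block by its blue tongue and draw it about 25 mm out of the bridge, tongue first, to feel it drag beneath the pad, then let go with the block still held lightly under the pad. Turn the screw only with the key and leave the other things on the bench alone.

Things in the scene. Friction and masses are not known exactly. Their poses are not given: they have to be found in the camera images.
- bridge: Fixed feed guide: steel base plate 300 x 150 x 8 mm on the bench, x from -205 to +95 mm; green bridge over it: posts 28 x 22 mm centred at y = +-62 mm, cross beam 150 mm along y, 32 mm in x, underside 85, top 105 mm over the bench. Origin on the bench below the screw's axis. x runs along the guide, the block's tongue points to -x.
- screw: Brass screw head 32 x 32 x 20 mm tall on a vertical spindle through the beam. Origin: centre of its top face, at first 146 mm over the bench; x, y along its sides. Clockwise from above lowers it 7 mm per rad (from the start 2.6 rad down, 1 rad up). It turns stiffly (0.18 N m) and stays where left. It carries stem and pad. Pad force wanted on the block: 4 to 12 N; 20 N spoils it.
- socket (a point): Floor centre of the screw's square socket: 14 mm below the head's top face, 13.5 mm across, sides parallel to the head's (at the start also to the bridge), mouth chamfered 1.5 mm.
- beam (a point): Centre of the green beam's top, fixed. Some 55 to 65 mm below hangs the orange pad, 24 mm across, 7 mm thick, turning with the screw. Its stem's length differs each time and is not measured: at the start it hangs 2 to 12 mm clear of the block. It is sprung, 5 N per mm, yielding once it touches (8 N: 1.6 mm, 0.23 rad after touch). Each N of pressing adds about 8 N mm to the turning torque.
- block: Loose setting block, about 0.35 kg, lying on the base plate beneath the pad. Aluminium body 150 x 40 x 20 mm tall, origin at the centre of its underside (8 mm over the bench), x along its length away from the tongue. At the start the pad is above it about 15 mm to the +x side of the origin. With 8 N on it, it takes about 8 to 14 N to draw.
- tongue (a point): Middle of the block's blue tongue, at bench height + 25 mm, 100 mm to -x from the block's origin. The tongue is 50 mm long (block x) x 16 mm wide x 34 mm tall, standing on the base plate: grip it across its 16 mm, from above.
- key: Loose T-key (driver), 0.14 kg, upright in its holder: square bit 12 x 12 x 16 mm long, its last 4 mm 9 mm square; shank 14 mm thick; red T-bar 64 x 16 x 16 mm, middle at z = 78 mm. Origin: end of the bit (at first 16 mm over the bench); z up, x along the T-bar and square with the bit. Fits the socket in all four quarter turns, 0.13 rad of play; stands there by itself, 14 mm deep.
- key_holder: Fixed wooden block 60 x 60 x 30 mm tall with the square hole (14 mm deep) in which the key stands at the start, T-bar along the holder's x. Origin: centre of its underside.
- punch: Bystander: round punch with black top, 20 mm thick, 90 mm tall, standing in a grey holder block; origin at its lower end. To be left alone.
- hammer: Bystander: hammer lying on the bench.
- wrench: Bystander: wrench lying on the bench.
- can: Bystander: yellow can 66 mm across, 130 mm tall.
- tape: Bystander: yellow tape roll 90 mm across, 25 mm tall.
- angle: Bystander: piece of steel angle 160 mm long, 40 mm tall.
- collar: Bystander: dark steel collar 44 mm across, 16 mm tall.
There are look-alikes about, which are no part of the job. What is shaped like the block but brown is not meant. Leave any black or purple look-alike of the key alone.

How it is judged:
By the outcome, as a careful person would: the job done as asked, in the order asked, and still so for the second after the job is handed in, with the robot touching nothing.
It also fails if it takes over 72 s, if anything falls off the work surface, if the arm or the gripper's body presses on something with over 40 N, if the wrist force passes 120 N, or if a joint passes its speed limit or range.

### The arm

A 6-joint arm with a two-finger parallel gripper is mounted at the origin on the work surface. World frame = base frame: x ahead of the robot, y to its left, z up, the work surface at z = 0. Lengths are in m, angles in rad, forces in N, time in s.
With the tool pointing down it reaches from about 0.3 to 0.775 m from the base axis. Payload 14.6 kg.
Tool frame: the origin (TCP) lies midway between the tips of the shut fingers; the grasp point (between the pads) lies 19 mm behind it (ctrl.hold_point_z is the distance from the TCP to the grasp point, in m); z points along the fingers, x is the direction in which the jaws open and shut, and the axes are right-handed (so a half turn about z gives the same grasp; the last joint's range is limited). The gripper opens to 94 mm and grips with 3 to 60 N. Pads are 16 mm wide; open, the fingers measure 119 mm over their backs; the gripper's body (75 mm by 177 mm) begins 78 mm behind the grasp point.
Start: joints at [-1.401, 0.3, 1.521, -0, 1.321, -0.067], TCP at [0.129, -0.535, 0.205] pointing down, gripper open.
Joint ranges: [-3.03, 3.03], [-0.79, 2.21], [0.23, 2.52], [-1.04, 4.18], [0, 3.07], [-2.55, 2.55]. Speed limits (rad/s): [2.22, 2.22, 2.57, 3.14, 3.14, 3.14].

### API

Orientations are given as [roll, pitch, yaw] about the fixed x, y, z axes, in that order (R = Rz(yaw) Ry(pitch) Rx(roll)).
In Python, from station import ctrl, viewer, ticket, nets gives the robot as it stands.
- The arm moves only by the tool carry_out, never from a script. Its argument "commands" is one flat list of numbers, 7 for each row, row after row: the closure, from -1 (fully open) to 1 (shut), so that 0 is half open, then the shift along the world's x, y, z in cm, then the turn, a rotation vector about the world's x, y, z in rad. In form: [gripper, tx, ty, tz, ax, ay, az, gripper, tx, ty, tz, ax, ay, az, ...]. A call has 1 to 12 rows; each row is the pose to reach, as a shift and turn from the pose measured when the call began; what a row does not reach only later rows make up. A row lasts 1/12 s, in which the tool goes at most 41.7 mm and 7.16 degrees, less where a joint would pass 70% of its speed; a pose out of reach is approached as far as the arm can. A call with a gripper value outside its range is refused whole. The fingers move at their own pace and stop on an object; "force" is the grip in N (left out, the last holds). Time passes only in rows, so rows that repeat a pose let the fingers close. It gives the time, the measured TCP pose, the force and the opening at its end, in the units of the state.
- ctrl.get_obs(): the state, without advancing time (a new reading comes with each control period).
- viewer.camera(name): name is "side" or "top" or "wrist"; returns (picture, depth): 384x512x3 uint8, blue, green, red; 384x512 float32, m along the optical axis (not along the pixel's ray), 0 where there is no reading.
- viewer.camera_info(name): a dict with "fx", "fy", "cx", "cy" (pixels), "D" ([k1, k2, p1, p2, k3] as OpenCV has them; the pictures are not rectified), "R" (3x3) and "t" (3): a world point X has camera coordinates R X + t. Camera axes: x right, y down, z forward; pixel columns grow to the right and rows downward; lengths in m; the calibration is good to about 2 mm. A picture is of the moment at which its call begins: read the wrist's pose just before it. camera_info takes no time and is no camera call; for the wrist camera it gives the pose at the moment of the call.
- ticket.hand_in(): hands the job in, once; it reports no verdict.
Trained networks look in the newest picture that a camera, given by its name, has taken for a name from the list of things; names that differ only in an ending like _2 or _b are one class to them, and where a whole thing is asked for, a point or a joint stands for the part that bears it (a point fixed in the world has none). Each returns a list of dicts, best first, with "confidence" (0 to 1); they miss things now and then, are a little off and sometimes report something else, mostly with a low value. They report only what shows in the picture. A call takes as long as a camera call. They do not tell look-alikes from the thing itself.
- nets.silhouettes(camera, thing): "region" (384x512 bool, what is visible of it) and "extent" ([left, top, right, bottom] in pixels, round what is visible of it).
The state is a dict: "time_s": time; "qpos": joint angles; "joint_vel": joint speeds; "tau": joint torques, N m; "ee_pos": TCP position; "eef_rot": TCP orientation; "force": force on the tool from outside, world axes, zero at the start; "moment": the same for the moment, N m; "grip_width": finger opening in m.
Only numpy, scipy, OpenCV 4.12 (cv2) and the standard library are available. Lean on these libraries where they do the work, as an engineer would, in place of code of your own. Each camera call takes 0.05 s, during which the arm holds its last target. There are 200 camera calls.

## Working session

There is one attempt and no reset: what is moved stays moved. The work goes in short steps, Python scripts to look and compute and a tool call to move; the robot and the scene stay as the last step left them, time stands still between calls to the robot, and variables do not carry over. Pictures are saved under pics/ and viewed, about 8 in all and at most 12, crops included, and the job is handed in when it is done.

Besides the shell and the picture viewer there is one more tool, called after "Emit:" as name(argument=value, ...) on one line, values as JSON. carry_out: Moves the arm, as the interface text tells. Its arguments: {"type":"object","properties":{"commands":{"type":"array","items":{"type":"number"}},"force":{"type":"number"}},"required":["commands"]}

```bash
ls; mkdir -p pics; python3 - <<'E'
from station import ctrl, viewer, nets
import cv2, numpy as np
o=ctrl.get_obs(); print({k:np.round(v,3).tolist() for k,v in o.items()}, ctrl.hold_point_z)
for c in ["top","side"]:
    p,d=viewer.camera(c); cv2.imwrite(f"pics/{c}0.png",p); np.savez(f"{c}0.npz",p=p,d=d)
    i=viewer.camera_info(c); print(c,{k:np.round(v,3).tolist() for k,v in i.items()})
    for t in ["bridge","screw","block","key","key_holder"]:
        for r in nets.silhouettes(c,t)[:4]: print(c,t,round(r["confidence"],2),r["extent"],int(r["region"].sum()))
E
```

```text
pics
{'time_s': 0.0, 'qpos': [-1.401, 0.3, 1.522, -0.0, 1.321, -0.067], 'joint_vel': [0.002, -0.0, -0.001, -0.0, -0.0, -0.002], 'tau': [-0.0, -53.181, -35.273, 0.071, 0.024, -0.0], 'ee_pos': [0.129, -0.534, 0.205], 'eef_rot': [-3.142, 0.001, -1.334], 'force': [-0.1, -0.602, -0.855], 'moment': [-0.006, -0.031, 0.032], 'grip_width': 0.094} 0.0188
top {'fx': 473.171, 'fy': 473.171, 'cx': 260.467, 'cy': 187.287, 'D': [-0.039, 0.0, 0.0, 0.0, 0.0], 'R': [[-0.026, -1.0, 0.003], [-0.991, 0.026, -0.128], [0.127, -0.007, -0.992]], 't': [0.006, 0.467, 1.415]}
top bridge 0.56 [239.5, 99.9, 307.4, 201.9] 4212
top screw 0.65 [273.1, 117.2, 286.9, 134.8] 141
top block 0.86 [167.2, 212.4, 190.0, 279.6] 807
top block 0.71 [269.2, 112.7, 286.6, 176.6] 504
top key 0.71 [191.9, 168.3, 207.9, 191.9] 157
top key 0.65 [172.5, 147.6, 191.1, 157.2] 101
top key 0.44 [161.5, 173.4, 172.1, 196.1] 185
top key_holder 0.61 [158.7, 176.6, 181.5, 197.3] 288
top key_holder 0.5 [111.1, 115.3, 144.2, 147.9] 622
side {'fx': 443.959, 'fy': 443.959, 'cx': 259.121, 'cy': 197.657, 'D': [0.024, 0.0, 0.0, 0.0, 0.0], 'R': [[-0.799, -0.602, -0.001], [-0.304, 0.406, -0.862], [0.519, -0.688, -0.507]], 't': [0.374, 0.23, 1.114]}
side bridge 0.63 [193.9, 159.1, 285.7, 235.8] 2704
side bridge 0.63 [219.3, 183.7, 260.2, 217.9] 472
side screw 0.61 [221.2, 158.4, 233.9, 192.1] 166
side block 0.83 [218.7, 187.9, 259.0, 218.3] 494
side block 0.57 [221.4, 266.4, 282.1, 316.6] 1127
side block 0.44 [218.7, 160.6, 235.6, 194.8] 144
side key 0.69 [160.7, 221.5, 185.9, 247.2] 274
side key 0.63 [180.9, 230.9, 196.2, 265.2] 203
side key 0.63 [207.4, 221.8, 227.7, 253.8] 287
side key_holder 0.94 [176.9, 251.4, 209.9, 277.2] 501
```

```bash
python3 - <<'E'
import cv2,numpy as np
t=cv2.imread("pics/top0.png")[80:305,90:390]; cv2.imwrite("pics/topc.png",cv2.resize(t,None,fx=2.6,fy=2.6,interpolation=cv2.INTER_CUBIC))
t=cv2.imread("pics/side0.png")[130:330,130:390]; cv2.imwrite("pics/sidec.png",cv2.resize(t,None,fx=3,fy=3,interpolation=cv2.INTER_CUBIC))
E
```

```text
(no output)
```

View pics/topc.png

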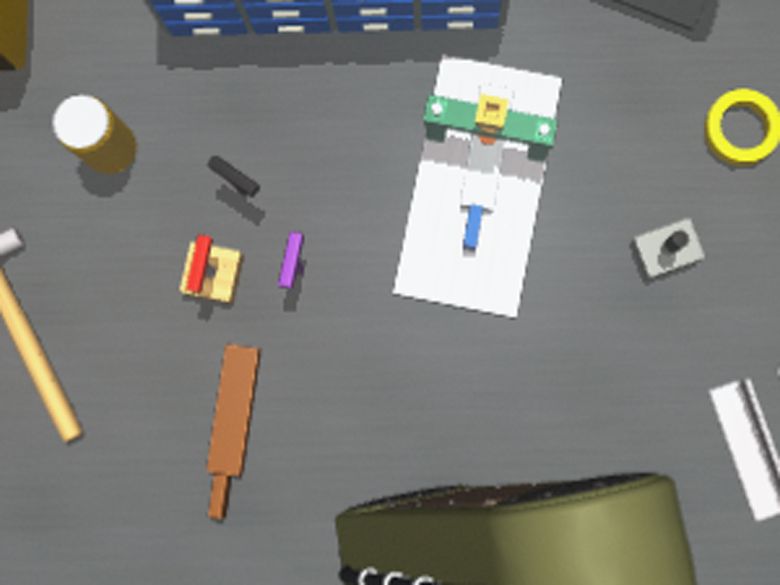

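View pics/sidec.png

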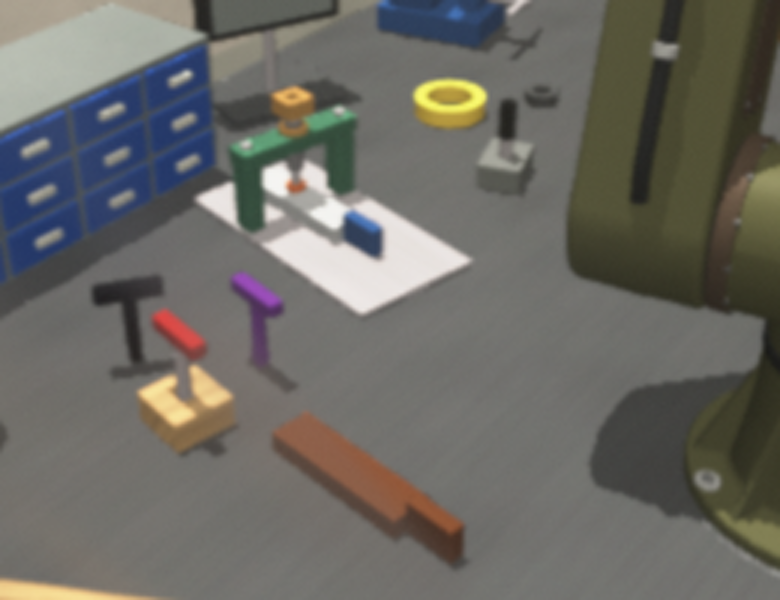

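The top crop shows the red T-key in the wooden holder at about (167,181) in the full image, with a purple look-alike to its right at (202,180). The green bridge's brass screw is at about (279,122) and the blue tongue at about (272,167). The side view agrees with this. Next I'll measure by colour masks cast onto the known heights.

```bash
cat > h.py <<'E'
import cv2, numpy as np
from station import ctrl, viewer, nets
def rays(uv,i):
    K=np.array([[i["fx"],0,i["cx"]],[0,i["fy"],i["cy"]],[0,0,1]])
    n=cv2.undistortPoints(np.float64(uv).reshape(-1,1,2),K,np.array(i["D"],float))[:,0]
    R=np.array(i["R"]); return -R.T@np.array(i["t"]), np.c_[n,np.ones(len(n))]@R
def onz(uv,z,i):
    c,r=rays(uv,i); return c+r*((z-c[2])/r[:,2])[:,None]
def cloud(m,d,i):
    v,u=np.nonzero(m&(d>0)); c,r=rays(np.c_[u,v],i); return c+r*d[v,u][:,None]
def mask(p,lo,hi,s=90,v=40):
    h=cv2.cvtColor(p,cv2.COLOR_BGR2HSV).astype(int)
    a=h[...,0]; ok=(a>=lo)&(a<=hi) if lo<=hi else (a>=lo)|(a<=hi)
    return ok&(h[...,1]>=s)&(h[...,2]>=v)
def box(m,win):
    w=np.zeros_like(m); l,t,r,b=win; w[t:b,l:r]=1; return m&w
def rect(X):
    c,s,a=cv2.minAreaRect(np.float32(X[:,:2]*1000)); 
    if s[0]<s[1]: a+=90; s=s[::-1]
    return np.round(c,1),np.round(s,1),round((a+90)%180-90,1)
E
python3 - <<'E'
from h import *
for c,W in {"top":{"red":(172,4,(155,160,185,200)),"blue":(100,130,(260,150,290,180)),"green":(50,90,(240,100,310,145)),"brass":(14,30,(265,105,295,130)),"holder":(12,28,(155,165,187,200))},
            "side":{"red":(172,4,(175,225,205,255)),"blue":(100,130,(235,190,265,220)),"green":(50,90,(195,155,260,215)),"brass":(10,30,(218,155,240,172))}}.items():
    i=viewer.camera_info(c); f=np.load(c+"0.npz")
    for n,(lo,hi,w) in W.items():
        m=box(mask(f["p"],lo,hi,80 if n!="holder" else 60),w)
        X=cloud(m,f["d"],i); z=np.percentile(X[:,2],[5,50,95])
        zt={"red":.102,"blue":.042,"green":.105,"brass":.146,"holder":.03}[n]
        T=X[abs(X[:,2]-zt)<.005]
        v,u=np.nonzero(m)
        print(c,n,m.sum(),np.round(z,3),len(T), rect(T) if len(T)>5 else "", np.round(T.mean(0),4) if len(T) else "")
E
```

```text
top red 116 [0.09  0.101 0.106] 94 (array([483.4, 268.3]), array([60. , 13.9]), -12.6) [0.4833 0.2681 0.1015]
top blue 79 [0.036 0.041 0.047] 64 (array([528. , -41.1]), array([47.4, 15. ]), -11.9) [ 0.5295 -0.0416  0.0414]
top green 346 [0.1   0.104 0.109] 320 (array([638.8, -62.3]), array([147.5,  31.9]), 77.8) [ 0.638  -0.0617  0.1048]
top brass 130 [0.128 0.144 0.149] 89 (array([638.8, -61.7]), array([32.8, 29.6]), -9.9) [ 0.6385 -0.0616  0.1454]
top holder 315 [0.006 0.028 0.035] 230 (array([483.6, 269.7]), array([60.8, 60.7]), -13.1) [0.4817 0.2634 0.0294]
side red 164 [0.07  0.1   0.103] 109 (array([484.7, 270.7]), array([64.3, 17.5]), -13.1) [0.4838 0.2722 0.1009]
side blue 110 [0.015 0.033 0.042] 38 (array([528.4, -36.6]), array([46.5, 13. ]), -7.5) [ 0.5278 -0.0362  0.0406]
side green 202 [0.085 0.103 0.106] 137 (array([640.1, -58.2]), array([146.2,  35.9]), 75.1) [ 0.6371 -0.0533  0.1037]
side brass 151 [0.01  0.138 0.147] 57 (array([640.8, -60.7]), array([36.8, 36.1]), -12.6) [ 0.6394 -0.0594  0.1447]
```

Emit:
carry_out(commands=[0,16,20,5,0,0,0.7,0,32,43,5,0,0,1.4,0,32,43,5,0,0,1.4,0,32,43,5,0,0,1.4,0,32,43,5,0,0,1.4,0,32,43,5,0,0,1.4,0,32,43,5,0,0,1.4,0,32,43,5,0,0,1.4,0,32,43,5,0,0,1.4,0,32,43,5,0,0,1.4,0,32,43,5,0,0,1.4,0,32,43,5,0,0,1.4], force=50)

```text
time_s: 1.6
ee_pos: [0.427, -0.1336, 0.2527]
eef_rot: [3.141, -0.001, 0.074]
force: [0.0, -0.7, 0.4]
grip_width: 0.0465
```

Emit:
carry_out(commands=[0,5.7,40.4,-3,0,0,1.27,0,5.7,40.4,-3,0,0,1.27,0,5.7,40.4,-3,0,0,1.27,0,5.7,40.4,-3,0,0,1.27,0,5.7,40.4,-3,0,0,1.27,0,5.7,40.4,-3,0,0,1.27,0,5.7,40.4,-3,0,0,1.27,0,5.7,40.4,-3,0,0,1.27,0,5.7,40.4,-3,0,0,1.27,0,5.7,40.4,-3,0,0,1.27,0,5.7,40.4,-3,0,0,1.27,0,5.7,40.4,-3,0,0,1.27])

```text
time_s: 2.6
ee_pos: [0.4836, 0.2719, 0.2219]
eef_rot: [-3.141, 0.0, 1.348]
force: [-0.3, -0.9, -1.4]
grip_width: 0.0467
```

```bash
python3 - <<'E'
from h import *
o=ctrl.get_obs(); print(np.round(o["ee_pos"],4),np.round(o["eef_rot"],4),np.round(o["joint_vel"],3))
i=viewer.camera_info("wrist"); p,d=viewer.camera("wrist"); cv2.imwrite("pics/w1.png",p); np.savez("w1.npz",p=p,d=d)
print(rays([[256,192]],i))
m=mask(p,172,4); X=cloud(m,d,i); print(m.sum()); T=X[abs(X[:,2]-.102)<.004]; print(len(T), rect(T),T.mean(0),np.percentile(X[:,2],[5,50,95]))
E
```

```text
[0.4836 0.2719 0.2219] [-3.1411e+00  1.0000e-04  1.3479e+00] [-0.047 -0.035  0.028 -0.003  0.001  0.065]
(array([0.40616774, 0.28937061, 0.40179264]), array([[ 0.26139215, -0.06421646, -0.96311059]]))
1135
1096 (array([484.8, 269.4]), array([64.3, 15.2]), -13.6) [0.48334531 0.26987376 0.10218445] [0.0998721  0.10222088 0.10350201]
```

View pics/w1.png

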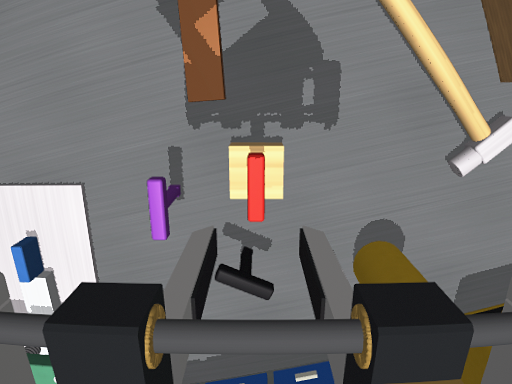

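Wrist picture: the red T-bar is at (256,187), centred between the open fingers. The purple key at (158,208) and the black key at (245,282) are clear of them. Three measurements of the key agree within about 1.5 mm, so I'm descending and gripping.

Emit:
carry_out(commands=[0,0,-0.2,-4,0,0,0,0,0,-0.2,-8,0,0,0,0,0,-0.2,-11,0,0,0,0,0,-0.2,-13,0,0,0,0,0,-0.2,-14.6,0,0,0,0,0,-0.2,-14.6,0,0,0,0,0,-0.2,-14.6,0,0,0,1,0,-0.2,-14.6,0,0,0,1,0,-0.2,-14.6,0,0,0,1,0,-0.2,-14.6,0,0,0,1,0,-0.2,-14.6,0,0,0,1,0,-0.2,-14.6,0,0,0], force=40)

```text
time_s: 3.65
ee_pos: [0.4839, 0.2689, 0.0768]
eef_rot: [3.141, -0.001, 1.344]
force: [-0.1, 0.2, -0.6]
grip_width: 0.0174
```

Emit:
carry_out(commands=[1,0,0,0,0,0,0,1,0,0,0,0,0,0,1,0,0,1,0,0,0,1,0,0,2,0,0,0,1,0,0,5,0,0,0,1,0,0,8,0,0,0,1,0,0,12,0,0,0,1,0,0,16,0,0,0,1,0,0,16.5,0,0,0,1,0,0,16.5,0,0,0])

```text
time_s: 4.48
ee_pos: [0.4846, 0.2692, 0.2454]
eef_rot: [3.137, -0.004, 1.344]
force: [-0.5, -0.0, -2.0]
grip_width: 0.0156
```

Emit:
carry_out(commands=[1,4,-9,0,0,0,0.01,1,8,-17,0,0,0,0.01,1,12,-26,0,0,0,0.01,1,15,-32,0,0,0,0.01,1,15.4,-33.1,0,0,0,0.01,1,15.4,-33.1,0,0,0,0.01,1,15.4,-33.1,0,0,0,0.01,1,15.4,-33.1,0,0,0,0.01,1,15.4,-33.1,0,0,0,0.01,1,15.4,-33.1,0,0,0,0.01,1,15.4,-33.1,0,0,0,0.01,1,15.4,-33.1,0,0,0,0.01])

```text
time_s: 5.48
ee_pos: [0.6381, -0.0614, 0.2441]
eef_rot: [3.139, -0.004, 1.354]
force: [-0.9, 0.8, -1.5]
grip_width: 0.0158
```

```bash
cat > look.py <<'E'
from h import *
import sys
def look(tag):
    o=ctrl.get_obs(); print("tcp",np.round(o["ee_pos"],4),np.round(o["eef_rot"],4),"F",np.round(o["force"],1),"M",np.round(o["moment"],3),"v",np.abs(o["joint_vel"]).max().round(3),"q6",o["qpos"][5].round(3),o["time_s"])
    for c in ["wrist","top","side"]:
        i=viewer.camera_info(c); p,d=viewer.camera(c); cv2.imwrite(f"pics/{tag}_{c}.png",p); np.savez(f"{tag}_{c}.npz",p=p,d=d)
        for n,lo,hi,zt in [("red",172,4,None),("brass",14,30,.146),("green",50,90,.105)]:
            m=mask(p,lo,hi); X=cloud(m,d,i); z=X[:,2]
            X=X[(np.hypot(X[:,0]-.639,X[:,1]+.0615)<.09)]
            if n=="red": X=X[X[:,2]>.15]
            if len(X)<10: print(c,n,"few"); continue
            zz=zt if zt else np.percentile(X[:,2],80)
            T=X[abs(X[:,2]-zz)<.005]
            if len(T)>10: print(c,n,round(zz,4),len(T),*rect(T),"mean",np.round(T.mean(0),4))
look(sys.argv[1])
E
python3 look.py s1
python3 -c "
import cv2,numpy as np
a=cv2.imread('pics/s1_wrist.png')[100:340,130:382];b=cv2.imread('pics/s1_side.png')[100:220,180:300]
cv2.imwrite('pics/s1.png',np.hstack([cv2.resize(a,(420,400)),cv2.resize(b,(380,400),interpolation=cv2.INTER_CUBIC)]))"
```

```text
tcp [ 0.6381 -0.0614  0.2441] [ 3.1386 -0.0042  1.3539] F [-0.9  0.8 -1.5] M [-0.008 -0.137  0.044] v 0.02 q6 -1.509 5.4833
wrist red 0.2702 3577 [638.5 -61.6] [64.5 16.1] -13.2 mean [ 0.6358 -0.0611  0.2695]
wrist brass 0.146 685 [639.4 -62.3] [32.1 31.5] -12.3 mean [ 0.6319 -0.0612  0.1462]
wrist green 0.105 3497 [639.5 -62.2] [148.8  32.1] 77.3 mean [ 0.6379 -0.0617  0.1053]
top red few
top brass fewTraceback (most recent call last):
  File "look.py", line 15, in <module>
    look(sys.argv[1])
    ~~~~^^^^^^^^^^^^^
  File "look.py", line 8, in look
    m=mask(p,lo,hi); X=cloud(m,d,i); z=X[:,2]
                       ~~~~~^^^^^^^
  File "h.py", line 10, in cloud
    v,u=np.nonzero(m&(d>0)); c,r=rays(np.c_[u,v],i); return c+r*d[v,u][:,None]
                                 ~~~~^^^^^^^^^^^^^^
  File "h.py", line 5, in rays
    n=cv2.undistortPoints(np.float64(uv).reshape(-1,1,2),K,np.array(i["D"],float))[:,0]
      ~~~~~~~~~~~~~~~~~~~^^^^^^^^^^^^^^^^^^^^^^^^^^^^^^^^^^^^^^^^^^^^^^^^^^^^^^^^^
cv2.error: OpenCV(4.12.0) /io/opencv/modules/calib3d/src/undistort.dispatch.cpp:347: error: (-215:Assertion failed) CV_IS_MAT(_src) && CV_IS_MAT(_dst) && (_src->rows == 1 || _src->cols == 1) && (_dst->rows == 1 || _dst->cols == 1) && _src->cols + _src->rows - 1 == _dst->rows + _dst->cols - 1 && (CV_MAT_TYPE(_src->type) == CV_32FC2 || CV_MAT_TYPE(_src->type) == CV_64FC2) && (CV_MAT_TYPE(_dst->type) == CV_32FC2 || CV_MAT_TYPE(_dst->type) == CV_64FC2) in function 'cvUndistortPointsInternal'

[ WARN:0@0.024] global loadsave.cpp:275 findDecoder imread_('pics/s1_side.png'): can't open/read file: check file path/integrity
Traceback (most recent call last):
TypeError: 'NoneType' object is not subscriptable
```

Emit:
carry_out(commands=[1,0.1,-0.07,-1.5,0,0,0.015,1,0.1,-0.07,-3,0,0,0.015,1,0.1,-0.07,-3.6,0,0,0.015,1,0.1,-0.07,-3.9,0,0,0.015,1,0.1,-0.07,-4.1,0,0,0.015,1,0.1,-0.07,-4.3,0,0,0.015,1,0.1,-0.07,-4.3,0,0,0.015])

```text
time_s: 6.17
ee_pos: [0.6394, -0.0611, 0.2026]
eef_rot: [3.136, -0.004, 1.37]
force: [-0.1, 0.4, -0.6]
grip_width: 0.0155
```

Emit:
carry_out(commands=[1,0,-0.05,-0.2,0,0,0,1,0,-0.05,-0.4,0,0,0,1,0,-0.05,-0.6,0,0,0,1,0,-0.05,-0.8,0,0,0,1,0,-0.05,-0.95,0,0,0,1,0,-0.05,-0.95,0,0,0])

```text
time_s: 6.67
ee_pos: [0.6411, -0.062, 0.199]
eef_rot: [3.127, -0.005, 1.37]
force: [-5.2, -0.7, 31.3]
grip_width: 0.0156
```

Emit:
carry_out(commands=[1,-0.1,0,0.3,0,0,0,1,-0.15,0,0.5,0,0,0,1,-0.15,0,0.5,0,0,0])

```text
time_s: 6.92
ee_pos: [0.6397, -0.062, 0.2046]
eef_rot: [3.126, -0.005, 1.37]
force: [-0.3, -0.3, -1.3]
grip_width: 0.0161
```

```bash
sed -i 's/m=mask(p,lo,hi); X=/m=mask(p,lo,hi)\n            if m.sum()<10: continue\n            X=/; ' h.py look.py; python3 look.py s2
python3 - <<'E'
from h import *
a=cv2.imread('pics/s2_wrist.png')[80:340,120:392];b=cv2.imread('pics/s2_side.png')[110:210,180:280]
cv2.imwrite('pics/s2.png',np.hstack([cv2.resize(a,(418,400)),cv2.resize(b,(380,400),interpolation=cv2.INTER_CUBIC)]))
f=np.load('s2_wrist.npz');i=viewer.camera_info('wrist');X=cloud(mask(f['p'],172,4),f['d'],i);X=X[(X[:,2]>.2)&(X[:,2]<.25)]
A=np.c_[X[:,:2]-X[:,:2].mean(0),np.ones(len(X))];print(np.linalg.lstsq(A,X[:,2],rcond=None)[0])
E
```

```text
tcp [ 0.6397 -0.062   0.2046] [ 3.1263 -0.0049  1.3701] F [-0.3 -0.3 -1.3] M [ 0.004 -0.148 -0.008] v 0.021 q6 -1.526 6.9167
wrist red 0.2307 3553 [639.8 -62.1] [64.5 16.1] -12.3 mean [ 0.6372 -0.0617  0.23  ]
wrist brass 0.146 765 [639.6 -62.3] [32.1 32. ] -23.0 mean [ 0.6332 -0.0617  0.1449]
wrist green 0.105 4536 [639.4 -62.3] [149.   32.1] 77.3 mean [ 0.6376 -0.0625  0.1053]
top red few
top brass few
side red 0.2273 34 [627.1 -57.4] [35.6 19.3] -17.3 mean [ 0.6248 -0.0561  0.2264]
side brass 0.146 39 [639.6 -60.1] [34.6 33.2] -23.2 mean [ 0.6378 -0.0581  0.1441]
side green 0.105 107 [637.1 -56. ] [141.9  27.9] 78.1 mean [ 0.6363 -0.0501  0.1039]
[ 0.03098323 -0.02577863  0.22822713]
```

View pics/s2.png

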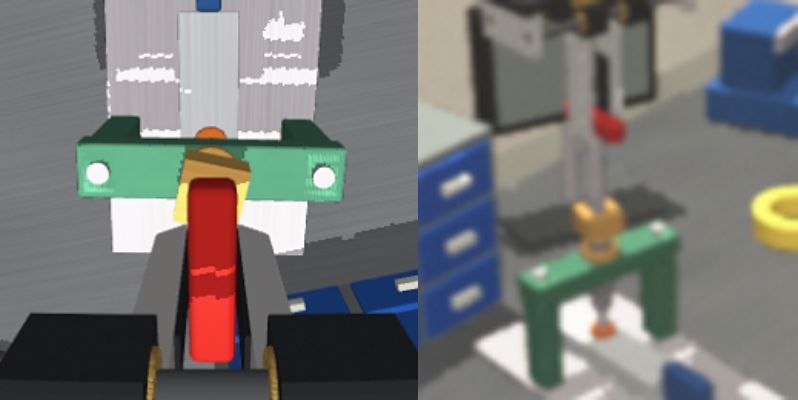

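The wrist view shows that pressing on the chamfer back-drove the screw about 0.19 rad clockwise: the head is now at yaw -23°. The key is also slightly tilted. I'll measure the tilt accurately before retrying, and press more lightly.

```bash
cat > tilt.py <<'E'
from h import *
import sys
from scipy.spatial.transform import Rotation as Ro
def tilt(tag,i,verbose=1):
    f=np.load(tag+'_wrist.npz');m=mask(f['p'],172,4,120,60).astype(np.uint8)
    n,l,s,_=cv2.connectedComponentsWithStats(m);k=1+s[1:,4].argmax()
    m=cv2.erode((l==k).astype(np.uint8),np.ones((3,3)))>0
    X=cloud(m,f['d'],i);z0=np.median(X[:,2]);g=abs(X[:,2]-z0)<.006
    for _ in range(6):
        A=np.c_[X[:,:2]-X[g][:,:2].mean(0),np.ones(len(X))];c=np.linalg.lstsq(A[g],X[g,2],rcond=None)[0];g=abs(A@c-X[:,2])<.0015
    r=rect(X[g]);print(tag,g.sum(),"slope",c,r)
    n=np.array([-c[0],-c[1],1]);n/=np.linalg.norm(n)
    P=np.r_[X[g][:,:2].mean(0),c[2]];ctr=np.r_[r[0]/1000,0];ctr[2]=c[2]+c[:2]@(ctr[:2]-P[:2])
    print("  top centre",ctr.round(4),"tip",(ctr-.086*n).round(4))
if __name__=="__main__":
    o=ctrl.get_obs();i=viewer.camera_info("wrist");tilt(sys.argv[1],i)
    R=Ro.from_euler("xyz",o["eef_rot"]).as_matrix();print("tool z",R[:,2].round(4))
    f=np.load(sys.argv[1]+'_wrist.npz');m=mask(f['p'],50,90);X=cloud(m,f['d'],i);X=X[abs(X[:,2]-.105)<.004]
    A=np.c_[X[:,:2]-X[:,:2].mean(0),np.ones(len(X))];print("green slope",np.linalg.lstsq(A,X[:,2],rcond=None)[0])
E
python3 tilt.py s2
python3 - <<'E'
# s1: reconstruct camera pose from the rigid hand-eye relation
from tilt import *
o=ctrl.get_obs();i=viewer.camera_info("wrist")
T=lambda p,e:np.r_[np.c_[Ro.from_euler("xyz",e).as_matrix(),p],[[0,0,0,1]]]
H=np.r_[np.c_[i["R"],np.array(i["t"])],[[0,0,0,1]]]@T(o["ee_pos"],o["eef_rot"])
C=H@np.linalg.inv(T([.6381,-.0614,.2441],[3.1386,-.0042,1.3539]));j=dict(i);j["R"]=C[:3,:3];j["t"]=C[:3,3];tilt("s1",j)
E
```

```text
s2 3134 slope [0.01597072 0.00820796 0.22870334] (array([639.1, -62. ]), array([63. , 14.6]), -11.4)
  top centre [ 0.6391 -0.062   0.2287] tip [ 0.6405 -0.0613  0.1427]
tool z [ 0.0137  0.0021 -0.9999]
green slope [ 0.00992142 -0.00235298  0.10390848]
s1 3133 slope [5.70433301e-03 2.27059753e-04 2.69658139e-01] (array([638.2, -61.5]), array([63.1, 14.6]), -12.3)
  top centre [ 0.6382 -0.0615  0.2697] tip [ 0.6387 -0.0615  0.1837]
```

Emit:
carry_out(commands=[1,0,-0.05,0,-0.002,0.014,-0.1,1,0,-0.05,0,-0.002,0.014,-0.2,1,0,-0.05,0,-0.002,0.014,-0.2,1,0,-0.05,-0.2,-0.002,0.014,-0.2,1,0,-0.05,-0.4,-0.002,0.014,-0.2,1,0,-0.05,-0.5,-0.002,0.014,-0.2,1,0,-0.05,-0.6,-0.002,0.014,-0.2,1,0,-0.05,-0.7,-0.002,0.014,-0.2])

```text
time_s: 7.73
ee_pos: [0.6393, -0.0625, 0.196]
eef_rot: [3.141, 0.001, 1.171]
force: [-0.2, 0.6, -1.2]
grip_width: 0.0156
```

Emit:
carry_out(commands=[1,0,0,-0.1,0,0,0,1,0,0,-0.2,0,0,0,1,0,0,-0.25,0,0,0,1,0,0,-0.3,0,0,0,1,0,0,-0.3,0,0,0])

```text
time_s: 8.15
ee_pos: [0.6393, -0.0624, 0.1929]
eef_rot: [3.142, 0.001, 1.171]
force: [0.2, 0.0, -1.5]
grip_width: 0.0156
```

Emit:
carry_out(commands=[1,0,0,-0.08,0,0,0,1,0,0,-0.16,0,0,0,1,0,0,-0.16,0,0,0])

```text
time_s: 8.4
ee_pos: [0.6394, -0.0624, 0.1914]
eef_rot: [3.141, 0.001, 1.171]
force: [-0.0, 0.6, -0.4]
grip_width: 0.0154
```

```bash
python3 look.py s3; python3 - <<'E'
from h import *
b=cv2.imread('pics/s3_side.png')[130:210,190:280];a=cv2.imread('pics/s3_wrist.png')[80:340,120:392]
cv2.imwrite('pics/s3.png',np.hstack([cv2.resize(a,(350,335)),cv2.resize(b,(377,335),interpolation=cv2.INTER_CUBIC)]))
E
```

```text
tcp [ 0.6394 -0.0624  0.1914] [3.1412e+00 1.2000e-03 1.1712e+00] F [-0.   0.6 -0.4] M [-0.019 -0.057 -0.027] v 0.003 q6 -1.325 8.4
wrist red 0.2175 3557 [639.6 -62.6] [64.2 16.1] -23.6 mean [ 0.6374 -0.0617  0.2168]
wrist brass 0.146 577 [636.5 -60.8] [31.5 25.5] 65.9 mean [ 0.6339 -0.0588  0.1449]
wrist green 0.105 4886 [639.6 -62.3] [148.6  32.2] 77.3 mean [ 0.6381 -0.0604  0.1053]
top red few
top brass few
side red 0.2171 33 [633.5 -57.2] [52.2 16.8] -30.1 mean [ 0.6273 -0.0549  0.2155]
side brass 0.146 42 [639.7 -60.4] [35.3 31.4] -30.8 mean [ 0.6366 -0.0575  0.144 ]
side green 0.105 87 [636.2 -57.3] [142.3  30.8] 78.1 mean [ 0.6354 -0.0594  0.1042]
```

View pics/s3.png

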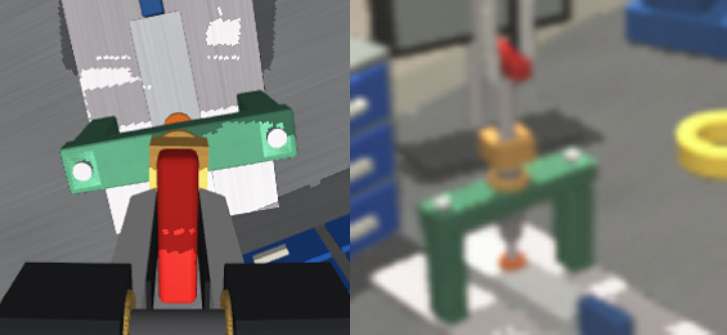

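The key stands in the socket, in line with the head, at about 14 mm depth. Next I'll estimate the pad gap from the images so I can approach it quickly.

```bash
python3 - <<'E'
from h import *
i=viewer.camera_info("side")
for tag in ["side0","s3_side"]:
    f=np.load(tag+".npz");p=f["p"];h=cv2.cvtColor(p,cv2.COLOR_BGR2HSV)
    m=box(mask(p,3,12,110,60),(215,175,245,205)); X=cloud(m,f["d"],i)
    v,u=np.nonzero(m);print(tag,m.sum(),u.min(),u.max(),v.min(),v.max(),"z",np.percentile(X[:,2],[2,10,50,90,98]).round(4))
    # expected image rows of pad (r=12,h=7) for various bottom heights
print(h[188:200,220:236,0]); print(h[188:200,220:236,1])
K=np.array([[i["fx"],0,i["cx"]],[0,i["fy"],i["cy"]],[0,0,1]])
a=np.linspace(0,6.28,90)
for b in np.arange(.028,.041,.002):
    P=np.concatenate([np.c_[.6395+.012*np.cos(a),-.0623+.012*np.sin(a),0*a+zz] for zz in(b,b+.007)])
    q=cv2.projectPoints(P,cv2.Rodrigues(np.array(i["R"]))[0],np.array(i["t"]),K,np.array(i["D"],float))[0][:,0]
    print(round(b,3),q.min(0).round(1),q.max(0).round(1))
E
```

```text
side0 12 226 230 191 193 z [0.0327 0.0332 0.0387 0.0398 0.0413]
s3_side 13 226 231 191 193 z [0.0342 0.0346 0.0376 0.039  0.0396]
[[30 30 30 30 15 20 20 13  7 11 10  9 10 10 12 12]
 [30 30 30 30 30 18 13 10  8 11  8  8 11  9  6 12]
 [30 30 30 30 15 13 11  9  9  9  9  9 14 11 10  6]
 [30 30 30 15 15 14 10  9  9  9  9 10 12 13 13 10]
 [15 30 30 20 14 12 10  9  8  9  9 10 11 12 17 13]
 [23 30 30 30 17 11  9  9  9  9  9  9 12 18 19 15]
 [25 21 23 30 18 15 10 10 10 10 10 12 18 21 21 17]
 [30 25 26 25 21 16 15 13 11 12 15 17 23 26 26 21]
 [24 24 20 26 25 21 21 17 23 19 21 21 21 26 21 25]
 [20 20 25 24 20 24 25 21 21 25 20 26 26 21 21 21]
 [14 15 20 24 24 24 25 25 25 21 21 20 25 25 21 21]
 [11 13 13 15 17 20 25 25 30 25 25 25 20 26 21 25]]
[[  1   1   1   1   2   3   7  13  16  17  14   7   6   6   5   5]
 [  1   1   1   1   2   5  13  25  19  21  22  12   8   7   5   5]
 [  1   1   1   1   4  18  62  67  32  45  68  57  24   8   6   5]
 [  1   1   1   2  10  52 115 105  72  90 125  97  39  10   7   6]
 [  2   2   2   3  13  71 141 154 141 148 155 115  47  17   8   8]
 [  4   2   2   2   9  52 119 155 159 153 133  83  35  13  10  11]
 [  8   8   4   2   5  22  58  96 102  89  62  32  16   9   9   9]
 [  8   9   9   7   8  14  22  32  34  30  22  12  11   9   9   9]
 [  9   9  10  11   9  10  10  12  11  11  10   9   9   9   9   8]
 [ 10  11  11   9  10   8   9  10  10   8   8  10   9   9   9   9]
 [ 15  12  10   9   9   9  10  10   9  10  10   8   8   8   9   9]
 [  9  14  12  12  12  11  11  10  10   9   9   9   8  10  10   8]]
0.028 [225.5 189.8] [232.8 195.3]
0.03 [225.4 189.3] [232.8 194.7]
0.032 [225.4 188.8] [232.7 194.2]
0.034 [225.4 188.3] [232.7 193.7]
0.036 [225.4 187.7] [232.7 193.2]
0.038 [225.3 187.2] [232.7 192.6]
0.04 [225.3 186.7] [232.7 192.1]
```

Emit:
carry_out(commands=[1,0,0,-0.01,0,0,-0.03,1,0,0,-0.02,0,0,-0.06,1,0,0,-0.03,0,0,-0.09,1,0,0,-0.05,0,0,-0.12,1,0,0,-0.07,0,0,-0.15,1,0,0,-0.09,0,0,-0.18,1,0,0,-0.11,0,0,-0.21])

```text
time_s: 9.13
ee_pos: [0.6396, -0.0624, 0.1912]
eef_rot: [3.14, 0.0, 0.96]
force: [-1.0, -0.0, 5.3]
grip_width: 0.0155
```

```bash
cat > rd.py <<'E'
from h import *
def r():
    o=ctrl.get_obs();print(round(o["time_s"],2),"p",np.round(o["ee_pos"],4),"rpy",np.round(o["eef_rot"],4),"F",np.round(o["force"],1),"M",np.round(o["moment"],3),"tau6",round(o["tau"][5],3))
import sys
r()
for k in range(int(sys.argv[1])): viewer.camera("wrist"); r()
E
python3 rd.py 3
```

```text
9.13 p [ 0.6396 -0.0624  0.1912] rpy [3.1402e+00 4.0000e-04 9.5990e-01] F [-1.  -0.   5.3] M [0.209 0.23  0.15 ] tau6 -0.624
9.18 p [ 0.6396 -0.0623  0.1912] rpy [3.1403e+00 5.0000e-04 9.5750e-01] F [-0.7  0.5  5.6] M [0.199 0.158 0.137] tau6 -0.337
9.23 p [ 0.6396 -0.0624  0.1912] rpy [3.1402e+00 5.0000e-04 9.6000e-01] F [-1.   0.3  4.4] M [0.178 0.098 0.091] tau6 0.705
9.28 p [ 0.6396 -0.0623  0.1912] rpy [3.1403e+00 5.0000e-04 9.6110e-01] F [-2.2  1.   5.9] M [0.207 0.117 0.079] tau6 0.324
```

Emit:
carry_out(commands=[1,0,0,-0.01,0,0,-0.03,1,0,0,-0.03,0,0,-0.06,1,0,0,-0.05,0,0,-0.09,1,0,0,-0.07,0,0,-0.12,1,0,0,-0.09,0,0,-0.15,1,0,0,-0.11,0,0,-0.18])

```text
time_s: 9.78
ee_pos: [0.6396, -0.0622, 0.1902]
eef_rot: [3.14, 0.0, 0.78]
force: [-0.7, 1.4, 1.1]
grip_width: 0.015
```

```bash
python3 rd.py 0; python3 look.py s4 | grep -v green
```

```text
9.78 p [ 0.6396 -0.0622  0.1902] rpy [3.1404e+00 4.0000e-04 7.8000e-01] F [-0.7  1.4  1.1] M [0.222 0.087 0.15 ] tau6 -0.602
tcp [ 0.6396 -0.0622  0.1902] [3.1404e+00 4.0000e-04 7.8000e-01] F [-0.7  1.4  1.1] M [0.222 0.087 0.15 ] v 0.359 q6 -0.933 9.7833
wrist red 0.2163 3576 [639.8 -62.9] [64.6 16.1] -44.5 mean [ 0.6379 -0.0607  0.2156]
wrist brass 0.146 570 [638.2 -61.3] [31.8 29. ] 56.0 mean [ 0.6362 -0.0569  0.1439]
top red few
top brass few
side red 0.2155 44 [640.3 -59.8] [66.1 15.4] -45.3 mean [ 0.6363 -0.0563  0.2144]
side brass 0.146 33 [640.8 -61.7] [32.3 31.4] 53.0 mean [ 0.6389 -0.0596  0.1425]
```

Emit:
carry_out(commands=[1,0,0,-0.02,0,0,-0.03,1,0,0,-0.04,0,0,-0.06,1,0,0,-0.06,0,0,-0.09])

```text
time_s: 10.18
ee_pos: [0.6396, -0.0621, 0.1896]
eef_rot: [3.14, 0.0, 0.692]
force: [-0.4, 0.8, 0.2]
grip_width: 0.0158
```

```bash
python3 rd.py 0
```

```text
10.18 p [ 0.6396 -0.0621  0.1896] rpy [3.1405e+00 3.0000e-04 6.9200e-01] F [-0.4  0.8  0.2] M [ 0.317 -0.004  0.194] tau6 -0.617
```

Emit:
carry_out(commands=[1,0,0,-0.02,0,0,-0.03,1,0,0,-0.04,0,0,-0.06,1,0,0,-0.06,0,0,-0.09])

```text
time_s: 10.43
ee_pos: [0.6396, -0.062, 0.1889]
eef_rot: [3.141, 0.0, 0.602]
force: [-0.6, 0.9, 0.3]
grip_width: 0.0158
```

```bash
python3 rd.py 0
```

```text
10.43 p [ 0.6396 -0.062   0.1889] rpy [3.1406e+00 3.0000e-04 6.0200e-01] F [-0.6  0.9  0.3] M [ 0.22  -0.05   0.164] tau6 -0.597
```

Emit:
carry_out(commands=[1,0,0,-0.02,0,0,-0.03,1,0,0,-0.04,0,0,-0.06])

```text
time_s: 10.6
ee_pos: [0.6396, -0.062, 0.1885]
eef_rot: [3.141, 0.0, 0.542]
force: [-0.4, 0.9, 0.9]
grip_width: 0.0156
```

```bash
python3 rd.py 0
```

```text
10.6 p [ 0.6396 -0.062   0.1885] rpy [3.1406e+00 3.0000e-04 5.4190e-01] F [-0.4  0.9  0.9] M [ 0.2   -0.048  0.109] tau6 -0.595
```

Emit:
carry_out(commands=[1,0,0,-0.02,0,0,-0.03,1,0,0,-0.04,0,0,-0.06])

```text
time_s: 10.77
ee_pos: [0.6396, -0.0619, 0.1881]
eef_rot: [3.141, 0.0, 0.482]
force: [-0.2, 0.0, 0.6]
grip_width: 0.0157
```

```bash
python3 rd.py 0
```

```text
10.77 p [ 0.6396 -0.0619  0.1881] rpy [3.1407e+00 2.0000e-04 4.8190e-01] F [-0.2  0.   0.6] M [ 0.194 -0.098  0.149] tau6 -0.595
```

Emit:
carry_out(commands=[1,0,0,-0.02,0,0,-0.03,1,0,0,-0.04,0,0,-0.06])

```text
time_s: 10.93
ee_pos: [0.6397, -0.0619, 0.1878]
eef_rot: [3.141, 0.0, 0.422]
force: [0.3, 0.6, 1.2]
grip_width: 0.0157
```

```bash
python3 rd.py 0
```

```text
10.93 p [ 0.6397 -0.0619  0.1878] rpy [3.1406 0.     0.4218] F [0.3 0.6 1.2] M [ 0.162 -0.067  0.17 ] tau6 -0.575
```

Emit:
carry_out(commands=[1,0,0,-0.02,0,0,-0.03,1,0,0,-0.04,0,0,-0.06])

```text
time_s: 11.1
ee_pos: [0.6397, -0.0618, 0.1874]
eef_rot: [3.141, -0.0, 0.362]
force: [-0.1, 1.3, 1.3]
grip_width: 0.0156
```

```bash
python3 rd.py 0; python3 look.py s5 | grep -v green
python3 - <<'E'
from h import *
for t in ["side0","s3_side","s4_side","s5_side"]:
    p=np.load(t+".npz")["p"];h=cv2.cvtColor(p,cv2.COLOR_BGR2HSV);print(t);print(h[189:197,225:233,1])
E
```

```text
11.1 p [ 0.6397 -0.0618  0.1874] rpy [ 3.1406e+00 -1.0000e-04  3.6180e-01] F [-0.1  1.3  1.3] M [ 0.187 -0.059  0.252] tau6 -0.554
tcp [ 0.6397 -0.0618  0.1874] [ 3.1406e+00 -1.0000e-04  3.6180e-01] F [-0.1  1.3  1.3] M [ 0.187 -0.059  0.252] v 0.358 q6 -0.515 11.1
wrist red 0.2135 3581 [639.5 -62.5] [64.5 16.2] -68.5 mean [ 0.6388 -0.0598  0.2128]
wrist brass 0.146 296 [639.  -60.7] [31.7 28.7] 33.0 mean [ 0.6395 -0.0563  0.1415]
top red few
top brass few
side red 0.2116 34 [639.  -54.8] [47.7 15.4] -62.5 mean [ 0.6365 -0.0489  0.2109]
side0
[[ 15  40  35  25  38  43  31  17]
 [ 47  92  82  50  66  90  71  35]
 [ 77 132 124 107 123 138 101  45]
 [ 66 134 158 155 160 153 105  44]
 [ 30  88 138 140 131 104  59  25]
 [ 14  37  62  67  57  37  22  14]
 [ 11  16  23  23  18  14  11  11]
 [ 10   9  11  12  11  11   9  11]]
s3_side
[[  5  13  25  19  21  22  12   8]
 [ 18  62  67  32  45  68  57  24]
 [ 52 115 105  72  90 125  97  39]
 [ 71 141 154 141 148 155 115  47]
 [ 52 119 155 159 153 133  83  35]
 [ 22  58  96 102  89  62  32  16]
 [ 14  22  32  34  30  22  12  11]
 [ 10  10  12  11  11  10   9   9]]
s4_side
[[  4  11  22  17  20  21  11   6]
 [ 13  49  61  31  42  55  35  12]
 [ 39 101 104  65  80 109  79  29]
 [ 65 139 148 131 141 149 109  46]
 [ 55 129 165 165 165 148  94  36]
 [ 27  76 116 125 118  95  53  21]
 [ 16  28  39  40  39  32  22  12]
 [ 11  11  12  12  12  12  11  11]]
s5_side
[[  2   5  14  18  23  21  10   6]
 [  6  15  29  27  40  47  23  10]
 [ 27  71  82  52  63  89  68  26]
 [ 64 126 122  98 109 134 110  50]
 [ 68 139 159 152 156 160 124  54]
 [ 48 108 144 154 154 133  85  36]
 [ 26  48  75  91  86  63  32  17]
 [ 13  17  25  29  29  21  14   9]]
```

Joint-6 torque was flat (-0.595) and has now stepped by +0.02 per 0.06 rad twice. That is the expected spring slope, so the pad touched at about yaw 0.48, and the image-based gap agrees. I'll go on in single small steps.

Emit:
carry_out(commands=[1,0,0,-0.02,0,0,-0.03,1,0,0,-0.04,0,0,-0.06])

```text
time_s: 11.42
ee_pos: [0.6397, -0.0618, 0.187]
eef_rot: [3.141, -0.0, 0.304]
force: [0.5, 0.4, 1.0]
grip_width: 0.0159
```

```bash
python3 rd.py 0
```

```text
11.42 p [ 0.6397 -0.0618  0.187 ] rpy [ 3.1405e+00 -2.0000e-04  3.0420e-01] F [0.5 0.4 1. ] M [ 0.181 -0.068  0.217] tau6 -0.713
```

Emit:
carry_out(commands=[1,0,0,-0.02,0,0,-0.03,1,0,0,-0.04,0,0,-0.06])

```text
time_s: 11.58
ee_pos: [0.6398, -0.0618, 0.1867]
eef_rot: [3.141, -0.0, 0.245]
force: [0.0, 1.6, 1.6]
grip_width: 0.0151
```

```bash
python3 rd.py 0; python3 look.py s6 | grep -v green; python3 rd.py 0;
python3 - <<'E'
from h import *
for t in ["side0","s3_side","s4_side","s5_side","s6_side"]:
    s=cv2.cvtColor(np.load(t+".npz")["p"],cv2.COLOR_BGR2HSV)[186:199,226:231,1].astype(float).clip(15)-15
    low=s[6:].sum(0)/s.max(0)+6 # subpixel lower edge (rows 192+ weight)
    print(t,"lower edge row",186+low.mean().round(2))
E
```

```text
11.58 p [ 0.6398 -0.0618  0.1867] rpy [ 3.1406e+00 -3.0000e-04  2.4480e-01] F [0.  1.6 1.6] M [ 0.179 -0.107  0.305] tau6 -0.528
tcp [ 0.6398 -0.0618  0.1867] [ 3.1406e+00 -3.0000e-04  2.4480e-01] F [0.  1.6 1.6] M [ 0.179 -0.107  0.305] v 0.358 q6 -0.398 11.5833
wrist red 0.2128 3580 [639.6 -62.5] [64.4 16. ] -75.1 mean [ 0.6391 -0.0598  0.2121]
wrist brass 0.146 104 [638.6 -59.1] [31.9 25.5] 26.3 mean [ 0.6396 -0.0558  0.1413]
top red few
top brass few
side red 0.2111 35 [637.3 -47.8] [41.1 17.6] -59.4 mean [ 0.6355 -0.0445  0.2103]
11.73 p [ 0.6398 -0.0618  0.1867] rpy [ 3.1406e+00 -3.0000e-04  2.4630e-01] F [-0.3  0.4  1.3] M [ 0.144 -0.036  0.185] tau6 0.512
side0 lower edge row 194.06
s3_side lower edge row 194.47
s4_side lower edge row 194.66
s5_side lower edge row 195.11
s6_side lower edge row 195.15
```

Torque rise is about 0.068 Nm, or 8.5 N, and the pad's lower edge has stopped moving in the side view, so it is compressing. I'm releasing the key.

Emit:
carry_out(commands=[0.6,0,0,0,0,0,0,0.3,0,0,0,0,0,0,0,0,0,0,0,0,0,0,0,0,0,0,0,0,0,0,0,0,0,0,0,0,0,2,0,0,0,0,0,0,4,0,0,0,0,0,0,6,0,0,0,0,0,0,7,0,0,0,0,0,0,7,0,0,0,0,0,0,7,0,0,0])

```text
schema error: expected a multiple of 7 numbers
```

```bash
python3 look.py s7; python3 - <<'E'
from h import *
for c in ["wrist","top","side"]:
    i=viewer.camera_info(c);f=np.load(f"s7_{c}.npz");m=mask(f["p"],100,130)
    X=cloud(m,f["d"],i);X=X[np.hypot(X[:,0]-.528,X[:,1]+.038)<.05];T=X[abs(X[:,2]-.042)<.005]
    print(c,len(T),*(rect(T) if len(T)>10 else ""))
b=cv2.imread('pics/s7_side.png')[130:220,190:290];a=cv2.imread('pics/s7_wrist.png')
cv2.imwrite('pics/s7.png',np.hstack([cv2.resize(a,(420,315)),cv2.resize(b,(350,315),interpolation=cv2.INTER_CUBIC)]))
E
```

```text
tcp [ 0.6398 -0.0618  0.1867] [ 3.1406e+00 -3.0000e-04  2.4630e-01] F [-0.3  0.4  1.3] M [ 0.144 -0.036  0.185] v 0.007 q6 -0.399 11.7333
wrist red 0.2128 3569 [639.5 -62.4] [64.5 16.1] -75.1 mean [ 0.6391 -0.0597  0.2121]
wrist brass 0.146 92 [639.2 -60.7] [31.7 29.1] 27.1 mean [ 0.6389 -0.0569  0.1413]
wrist green 0.105 3359 [640.  -61.8] [148.6  32.1] 77.3 mean [ 0.6451 -0.0291  0.1054]
top red few
top brass few
side red 0.2115 31 [636.  -47.5] [37.8 14.7] -68.7 mean [ 0.6354 -0.0448  0.2109]
side green 0.105 84 [637.2 -56.9] [142.4  30. ] 79.3 mean [ 0.6348 -0.0544  0.1041]
wrist 877 [530.9 -41.5] [49.5 16.6] -12.2
top 0
side 35 [527.2 -36.4] [46.  14.3] -6.7
```

View pics/s7.png

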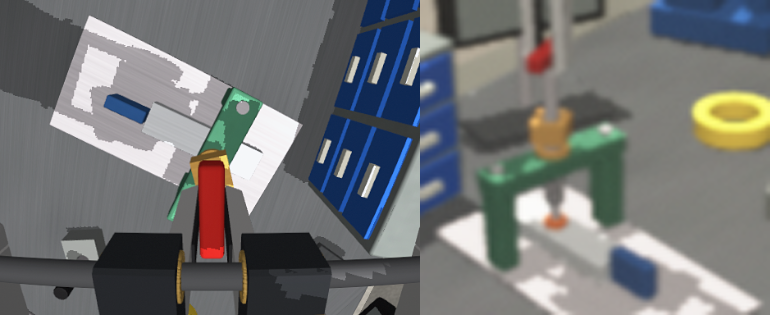

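The call was refused for a miscount. The picture shows the key still gripped and the pad on the block, with the tongue at about (531,-41) mm. I'm resending the release.

Emit:
carry_out(commands=[0.6,0,0,0,0,0,0,0.3,0,0,0,0,0,0,0,0,0,0,0,0,0,0,0,0,0,0,0,0,0,0,0,0,0,0,0,0,0,0,2,0,0,0,0,0,0,4,0,0,0,0,0,0,6,0,0,0,0,0,0,8,0,0,0,0,0,0,8,0,0,0,0,0,0,8,0,0,0])

```text
time_s: 12.8
ee_pos: [0.64, -0.0618, 0.2672]
eef_rot: [3.14, -0.002, 0.246]
force: [-1.1, -0.5, -0.4]
grip_width: 0.0468
```

```bash
python3 look.py s7; python3 - <<'E'
from h import *
for c in ["wrist","top","side"]:
    i=viewer.camera_info(c);f=np.load(f"s7_{c}.npz");m=mask(f["p"],100,130)
    X=cloud(m,f["d"],i);X=X[np.hypot(X[:,0]-.528,X[:,1]+.038)<.05];T=X[abs(X[:,2]-.042)<.005]
    print(c,len(T),*(rect(T) if len(T)>10 else ""))
E
```

```text
tcp [ 0.64   -0.0618  0.2672] [ 3.140e+00 -1.800e-03  2.457e-01] F [-1.1 -0.5 -0.4] M [-0.039 -0.106 -0.008] v 0.043 q6 -0.399 12.8
wrist red 0.2127 1724 [639.7 -62. ] [63.5 15.7] -73.5 mean [ 0.6394 -0.0607  0.2121]
wrist brass 0.146 60 [639.9 -61.9] [31.7 31.3] 27.0 mean [ 0.6439 -0.0616  0.1413]
wrist green 0.105 2730 [639.8 -61.9] [148.7  32. ] 77.3 mean [ 0.6406 -0.0518  0.1054]
top red few
top brass few
side red 0.2111 55 [639.9 -60.6] [61.1 17.5] -73.6 mean [ 0.638  -0.0587  0.2101]
side green 0.105 57 [640.1 -56.2] [141.4  30. ] 75.0 mean [ 0.6328 -0.0699  0.1043]
wrist 568 [529.4 -40.9] [49.9 16.2] -11.8
top 0
side 33 [527.4 -34.8] [45.3 11.7] -11.9
```

Emit:
carry_out(commands=[0,-4,0.8,0,0,0,0.12,0,-8,1.5,0,0,0,0.24,0,-11.1,2.1,0,0,0,0.36,0,-11.1,2.1,0,0,0,0.48,0,-11.1,2.1,-4,0,0,0.6,0,-11.1,2.1,-8,0,0,0.72,0,-11.1,2.1,-10,0,0,0.84,0,-11.1,2.1,-11,0,0,0.96,0,-11.1,2.1,-11,0,0,1.11,0,-11.1,2.1,-11,0,0,1.11,0,-11.1,2.1,-11,0,0,1.11,0,-11.1,2.1,-11,0,0,1.11])

```text
time_s: 13.95
ee_pos: [0.5281, -0.0407, 0.1545]
eef_rot: [-3.141, 0.002, 1.354]
force: [-0.7, 0.7, -0.1]
grip_width: 0.0472
```

```bash
python3 look.py s8; python3 - <<'E'
from h import *
for c in ["wrist"]:
    i=viewer.camera_info(c);f=np.load(f"s8_{c}.npz");m=mask(f["p"],100,130)
    X=cloud(m,f["d"],i);X=X[np.hypot(X[:,0]-.528,X[:,1]+.038)<.05];T=X[abs(X[:,2]-.042)<.004]
    print(c,len(T),*(rect(T) if len(T)>10 else ""))
b=cv2.imread('pics/s8_side.png')[130:220,190:290];a=cv2.imread('pics/s8_wrist.png')
cv2.imwrite('pics/s8.png',np.hstack([cv2.resize(a,(420,315)),cv2.resize(b,(350,315),interpolation=cv2.INTER_CUBIC)]))
E
```

```text
tcp [ 0.5281 -0.0407  0.1545] [-3.1407e+00  1.8000e-03  1.3541e+00] F [-0.7  0.7 -0.1] M [ 0.049 -0.134  0.031] v 0.008 q6 -1.499 13.95
wrist brass 0.146 114 [632.3 -61.3] [40.3 23.8] 78.7 mean [ 0.6331 -0.0645  0.1415]
wrist green 0.105 431 [651.7 -68.4] [116.3   8. ] 77.7 mean [ 0.6519 -0.0655  0.1055]
top red 0.2128 112 [637.9 -62.7] [62.  16.5] -72.0 mean [ 0.6383 -0.0633  0.2114]
top brass few
top green 0.105 14 [660.5 -11.8] [36.3  7.6] 77.3 mean [ 0.6617 -0.013   0.105 ]
side red 0.2083 12 [630.3 -31.2] [12.4  6.3] 27.8 mean [ 0.6317 -0.032   0.2079]
side green 0.105 74 [641.7 -47.3] [126.2  30.1] 80.2 mean [ 0.6416 -0.0323  0.104 ]
wrist 942 [529.9 -41.5] [49.8 15.1] -12.0
```

View pics/s8.png

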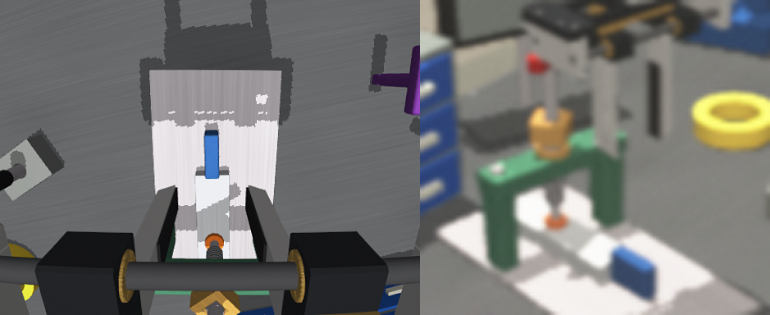

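The wrist view shows the blue tongue centred between the fingers, measured at (530,-41.2) mm with yaw -12°. The key still stands in the screw. Descending to grip.

Emit:
carry_out(commands=[0,0.1,-0.05,-4,0,0,0.005,0,0.1,-0.05,-8,0,0,0.005,0,0.1,-0.05,-11,0,0,0.005,0,0.1,-0.05,-13,0,0,0.005,0,0.1,-0.05,-13.9,0,0,0.005,0,0.1,-0.05,-13.9,0,0,0.005,0.4,0.1,-0.05,-13.9,0,0,0.005,1,0.1,-0.05,-13.9,0,0,0.005,1,0.1,-0.05,-13.9,0,0,0.005,1,0.1,-0.05,-13.9,0,0,0.005,1,0.1,-0.05,-13.9,0,0,0.005,1,0.1,-0.05,-13.9,0,0,0.005], force=30)

```text
time_s: 15.1
ee_pos: [0.5297, -0.0413, 0.0167]
eef_rot: [3.141, 0.002, 1.36]
force: [-1.5, 0.4, 5.4]
grip_width: 0.0158
```

```bash
python3 rd.py 2
```

```text
15.1 p [ 0.5297 -0.0413  0.0167] rpy [3.1405e+00 1.7000e-03 1.3598e+00] F [-1.5  0.4  5.4] M [0.096 0.074 0.309] tau6 0.302
15.15 p [ 0.5297 -0.0413  0.0167] rpy [3.1406e+00 1.7000e-03 1.3598e+00] F [-2.2  1.   6.5] M [0.104 0.15  0.221] tau6 0.271
15.2 p [ 0.5297 -0.0413  0.0167] rpy [3.1406e+00 1.7000e-03 1.3598e+00] F [-1.3 -0.5  5.6] M [0.185 0.173 0.258] tau6 0.262
```

Emit:
carry_out(commands=[1,0,0,0,0,0,0,1,-0.2,0.04,0,0,0,0,1,-0.4,0.09,0,0,0,0,1,-0.6,0.13,0,0,0,0,1,-0.8,0.17,0,0,0,0,1,-1.0,0.22,0,0,0,0,1,-1.2,0.26,0,0,0,0])

```text
time_s: 15.78
ee_pos: [0.5185, -0.0389, 0.0168]
eef_rot: [3.138, 0.002, 1.36]
force: [7.6, -1.6, -4.8]
grip_width: 0.0156
```

```bash
python3 rd.py 1
```

```text
15.78 p [ 0.5185 -0.0389  0.0168] rpy [3.1381e+00 1.5000e-03 1.3596e+00] F [ 7.6 -1.6 -4.8] M [-0.091 -1.404  0.016] tau6 0.006
15.83 p [ 0.5182 -0.0388  0.0168] rpy [3.1384e+00 1.6000e-03 1.3596e+00] F [ 6.4 -1.5 -5.1] M [-0.087 -1.048 -0.011] tau6 0.005
```

Emit:
carry_out(commands=[1,-0.2,0.04,-0.05,0,0,0,1,-0.4,0.09,-0.05,0,0,0,1,-0.6,0.13,-0.05,0,0,0,1,-0.8,0.17,-0.05,0,0,0,1,-1.0,0.22,-0.05,0,0,0,1,-1.2,0.26,-0.05,0,0,0,1,-1.35,0.29,-0.05,0,0,0])

```text
time_s: 16.42
ee_pos: [0.5058, -0.0362, 0.0167]
eef_rot: [3.135, 0.001, 1.359]
force: [8.5, -2.0, -3.7]
grip_width: 0.0156
```

```bash
python3 rd.py 1
```

```text
16.42 p [ 0.5058 -0.0362  0.0167] rpy [3.1350e+00 1.4000e-03 1.3593e+00] F [ 8.5 -2.  -3.7] M [-0.205 -1.452 -0.058] tau6 -0.024
16.47 p [ 0.5056 -0.0361  0.0167] rpy [3.1352e+00 1.4000e-03 1.3593e+00] F [ 6.1 -1.5 -2.8] M [-0.131 -1.043 -0.044] tau6 -0.025
```

Drawn 24.7 mm with a steady drag of about 8.7 N. Releasing and retreating.

Emit:
carry_out(commands=[0.6,0,0,0,0,0,0,0.3,0,0,0,0,0,0,0,0,0,0,0,0,0,0,0,0,0,0,0,0,0,0,0,0,0,0,0,0,0,0,3,0,0,0,0,0,0,6,0,0,0,0,0,0,10,0,0,0,0,-2,0,14,0,0,0,0,-5,0,18,0,0,0,0,-8,0,20,0,0,0,0,-8,0,20,0,0,0])

```text
time_s: 17.47
ee_pos: [0.424, -0.0361, 0.2214]
eef_rot: [3.129, 0.001, 1.359]
force: [-0.2, 0.6, 0.1]
grip_width: 0.0471
```

```bash
python3 look.py s9; python3 - <<'E'
from h import *
for c in ["wrist","side","top"]:
    i=viewer.camera_info(c);f=np.load(f"s9_{c}.npz");m=mask(f["p"],100,130)
    X=cloud(m,f["d"],i);X=X[np.hypot(X[:,0]-.505,X[:,1]+.036)<.05];T=X[abs(X[:,2]-.042)<.004]
    print(c,len(T),*(rect(T) if len(T)>10 else ""))
b=cv2.imread('pics/s9_side.png')[130:220,190:290];a=cv2.imread('pics/s9_wrist.png')
cv2.imwrite('pics/s9.png',np.hstack([cv2.resize(a,(420,315)),cv2.resize(b,(350,315),interpolation=cv2.INTER_CUBIC)]))
E
```

```text
tcp [ 0.424  -0.0361  0.2214] [3.1286e+00 1.2000e-03 1.3594e+00] F [-0.2  0.6  0.1] M [ 0.067 -0.147 -0.039] v 0.04 q6 -1.529 17.4667
wrist green 0.105 2132 [636.6 -66.1] [140.2  31.9] 77.3 mean [ 0.6333 -0.0682  0.1048]
top red 0.2129 115 [638.4 -62.6] [61.3 16.2] -72.7 mean [ 0.6375 -0.0614  0.2113]
top brass 0.146 15 [633.9 -64.2] [28.7 21.4] -67.3 mean [ 0.6304 -0.061   0.1434]
top green 0.105 259 [638.  -61.9] [147.6  30.6] 77.3 mean [ 0.6379 -0.062   0.1043]
side red 0.2119 53 [639.1 -59.3] [62.  16.4] -78.3 mean [ 0.6381 -0.0586  0.2105]
side green 0.105 89 [638.5 -55.7] [142.5  29.6] 78.8 mean [ 0.6378 -0.046   0.1042]
wrist 83 [505.7 -35. ] [48.4 13.2] -15.3
side 31 [504.6 -30.9] [45.8 13.1] -16.3
top 0
```

View pics/s9.png

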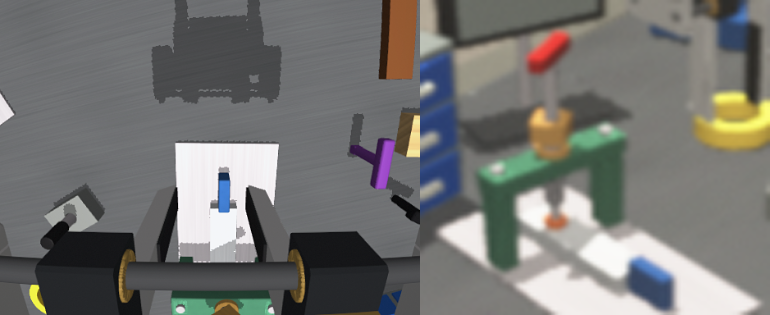

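The picture shows the key standing in the screw and the pad on the block. The tongue has moved about 25 mm out, to (505.7,-35) mm, the gripper is clear, and the bystanders I can see are untouched. Handing in.

```bash
python3 -c "
from station import ticket; print(ticket.hand_in())"
```

```text
the job is handed in; nothing more can be done
None
```

I did the whole job in the order asked and handed it in at about 17.5 s of the 72 s allowed; no verdict came back.

**What I did:**
- I seated the red T-key in the brass screw about 14 mm deep and turned the screw down about 0.89 rad in total.
- I stopped when the turning torque had risen by about 0.068 N m, which puts the pad force at roughly 8.5 N.
- I left the key standing, drew the block 24.7 mm out by its blue tongue against a steady drag of about 8–9 N, then let go and backed away.

**Last checks:** The final pictures show the key upright in the screw and the pad on the block. The tongue sits about 25 mm further out, the gripper is clear, and the bystanders I could see had not moved.

**What went wrong or disagreed:**
- **First seating attempt:** it jammed on the socket's chamfer at about 31 N. That pressed the screw about 0.19 rad clockwise before the key was fully in, while the pad was still well clear of the block. So part of the turning came from pushing with the key, not turning it. I straightened the key, lined it up with the head's new angle and seated it freely.
- **Pad force:** it is inferred, not measured directly. The picture-based estimate was nearer 10 N and the drag is at the low end for 8 N, so it is most likely somewhere between 6 and 10 N.

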